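Set the plate shaker's speed dial and start it

ROBOT

A 6-joint arm with a two-finger parallel gripper is mounted at the origin on the work surface. World frame = base frame: x ahead of the robot, y to its left, z up, the work surface at z = 0. Lengths are in m, angles in rad, forces in N, time in s.
With the tool pointing down it reaches from about 0.35 to 0.85 m from the base axis. Payload 8.1 kg.
Tool frame: the origin (TCP) lies on the centre line of the jaws, within the pads' length; the fingertips stand 19 mm ahead of it and the grasp point (between the pads) is the TCP; z points along the fingers, y is the line along which they close (so a half turn about z gives the same grasp; the last joint's range is limited). The gripper opens to 93 mm and grips with 3 to 60 N. Pads are 15 mm wide; open, the fingers measure 128 mm over their backs; the gripper's body (75 mm by 188 mm) begins 65 mm behind the grasp point.
Start: joints at [1.101, 0.13, 1.488, -0, 1.523, -0.085], TCP at [0.225, 0.556, 0.238] pointing down, gripper open.
Joint ranges: [-2.96, 2.96], [-0.89, 2.26], [0.02, 2.5], [-1.34, 4.48], [0, 2.73], [-2.66, 2.66]. Speed limits (rad/s): [2.39, 2.39, 2.79, 3.14, 3.14, 3.14].

INTERFACE

Orientations are given as a unit quaternion [x, y, z, w].
In Python, from plant import arm gives the robot as it stands.
- The arm moves only by the tool servo_tool, never from a script. Its argument "increments" is a list that holds one entry, the list of rows, each a list of 5 numbers: the opening, from 0 (shut) to 1 (fully open), then the shift along the tool's x, y, z in mm, then the turn about the tool's z in rad. In form: [[[jaw, tx, ty, tz, twist], ...]]. A call has 1 to 12 rows; each row is the pose to reach, as a shift and turn from the pose commanded when the call began, along the tool's axes at that moment; what a row does not reach only later rows make up. A row lasts 1/8 s, in which the tool goes at most 62.5 mm and 10.7 degrees, less where a joint would pass 70% of its speed; a pose out of reach is approached as far as the arm can. A call with a gripper value outside its range is refused whole. The fingers move at their own pace and stop on an object; "newtons" is the grip in N (left out, the last holds). Time passes only in rows, so rows that repeat a pose let the fingers close. It gives the time, the measured TCP pose, the force, the opening and the grip force at its end, in the units of the state.
- arm.get_obs(): the state, without advancing time (a new reading comes with each control period).
- arm.grab_frame(name): name is "scene" or "top" or "wrist"; returns a dict with "pixels" (400x640x3 uint8, blue, green, red), "K" (3x3 intrinsics, pixels), "rvec" (rotation vector, rad) and "tvec" (3), from world to camera coordinates, as OpenCV has them; the wrist camera has in their place "mount" (4x4, takes a point from camera to tool coordinates, whose origin is the TCP and whose axes are the flange's). Camera axes: x right, y down, z forward; pixel columns grow to the right and rows downward; lengths in m; the calibration is good to about 2 mm. A picture is of the moment at which its call begins: read the wrist's pose just before it. There is no depth.
- arm.close_job(): hands the job in; it is judged then, once.
The state is a dict: "clock": time; "joint_pos": joint angles; "qvel": joint speeds; "tau": joint torques, N m; "tool_pos": TCP position; "tcp_rot": TCP orientation; "contact_force": force on the tool from outside, world axes, zero at the start; "ft_torque": the same for the moment, N m; "finger_gap": finger opening in m; "grasp_force": force on a finger pad.
Only numpy, scipy, OpenCV 4.12 (cv2) and the standard library are available. Lean on these libraries where they do the work, as an engineer would, in place of code of your own. Each camera call takes 0.05 s, during which the arm holds its last target. There are 200 camera calls.

TASK

Set the microplate shaker to medium speed: with a fingertip against the side of its finger bar, push the left-hand dial (speed) clockwise until its pointer lines up with the long line in the middle of its scale, the one nearest the plates. Push it gently, without gripping it, and leave the right-hand dial (timer) as it is. Then press the round start button between the dials fully down and let it go, without disturbing the plates or anything else on the bench.

Things in the scene. Friction and masses are not known exactly. Their poses are not given: they have to be found in the camera images.
- shaker: white plate shaker fixed on the bench, 250 (x) by 300 (y) mm, origin at the centre of its underside. Its front 130 mm (own -x, robot side) is a control deck sloping 0.227 rad, 50 mm high at the front edge, 80 mm at the back. Behind it (own x 5 to 120 mm) a platform carries two plates, tops at 111 to 114 mm. On the deck: speed dial at own y +85 mm, start button at 0, timer dial at -85 mm
- speed_scale: printed scale of the left dial (speed), fixed on the sloping deck. Origin on the dial's turning axis at the deck surface; z points out of the deck along the axis, x up the slope at the long middle line (the target), y left. Eleven black lines 27 degrees apart, starting at 33 mm radius: the first, sixth (middle) and eleventh long (to 44 mm), the others to 39 mm
- speed_dial (a joint): angle of the speed dial, clockwise seen from above: 0 with its pointer at the first line (down left), 2.356 rad at the long middle line, 4.712 at the last; stops at both ends. Starts between 0.1 and 1.6. In speed_scale's frame the pointer points at 2.356 minus this value, counterclockwise from x. It turns stiffly (about 0.045 N m) and stays where it is left
- speed_pointer (a point): top of the nose of the speed dial's bar, at its pointer end, 25 mm from the axis and 24 mm above the deck; its x axis points from the axis to the pointer, z out of the deck
- speed_bar: black finger bar on top of the speed dial's round grey skirt (58 mm across, top 6 mm above the deck), turning with it. Origin on the axis at the deck surface, x towards the pointer. The bar runs from x -25 to +25 mm, 12 mm thick with flat sides to x = 19 mm, then a narrower nose with a white index line; it stands from 6 to 24 mm above the deck
- start (a joint): travel of the start button: 0 up, 0.005 m fully down; a spring (about 1.5 N at first, 5 N fully down) brings it back
- start_top (a point): centre of the top of the grey start button, 24 mm across, 18 mm above the deck in a black collar 40 mm across and 12 mm high; its z points out of the deck and the button goes down along -z
- timer_pointer (a point): the same point as speed_pointer on the timer dial, an identical dial (58 mm skirt, 24 mm high, axis 170 mm to the right of the speed dial's) to be left alone
- plate_open: loose white 96-well microplate, 86 by 128 by 14 mm, on either half of the platform, origin at the centre of its underside
- plate_lidded: loose lidded microplate, 86 by 128 by 17 mm, on the other half of the platform, origin at the centre of its underside
- reagent_bottle: loose glass bottle 62 mm across and 130 mm high, beside the shaker's left flank, origin at its foot
- tip_box: loose pipette-tip box 87 by 124 by 70 mm on the bench, right, origin at the centre of its underside
- tube_rack: loose rack of small tubes, 75 by 125 by 51 mm, on the bench, right, origin at the centre of its underside
- wash_bottle: loose wash bottle 68 mm across, 180 mm high with its spout, on the bench, right, origin at its foot
- pen: loose pen 135 mm long lying on an open notebook, on the bench, left

How it is judged:
By the outcome, as a careful person would: the job done as asked, in the order asked, and still so for the second after the job is handed in, with the robot touching nothing.
It also fails if it takes over 45 s, if anything falls off the work surface, if the arm or the gripper's body presses on something with over 40 N, if the wrist force passes 120 N, or if a joint passes its speed limit or range.

## Working session

There is one attempt and no reset: what is moved stays moved. The work goes in short steps, Python scripts to look and compute and a tool call to move; the robot and the scene stay as the last step left them, time stands still between calls to the robot, and variables do not carry over. Pictures are saved under pics/ and viewed, at most 10 in all, crops included, and the job is handed in when it is done.

Besides the shell and the picture viewer there is one more tool, called after "Request:" as name(argument=value, ...) on one line, values as JSON. servo_tool: Moves the arm, as the interface text tells. Its arguments: {"type":"object","properties":{"increments":{"type":"array"},"newtons":{"type":"number"}},"required":["increments"]}

```bash
ls; mkdir -p pics; cat > h.py <<'E'
import numpy as np, cv2
from plant import arm
from scipy.spatial.transform import Rotation as R
def cam(name):
    o=arm.get_obs(); f=arm.grab_frame(name); K=np.array(f["K"])
    if name=="wrist":
        M=np.array(f["mount"]); T=np.eye(4); T[:3,:3]=R.from_quat(o["tcp_rot"]).as_matrix(); T[:3,3]=o["tool_pos"]
        W=np.linalg.inv(T@M)
    else:
        W=np.eye(4); W[:3,:3]=cv2.Rodrigues(np.array(f["rvec"],float))[0]; W[:3,3]=np.ravel(f["tvec"])
    return np.array(f["pixels"]),K,W
def proj(K,W,P):
    p=(W[:3,:3]@np.atleast_2d(P).T).T+W[:3,3]; q=(K@p.T).T; return q[:,:2]/q[:,2:]
def ray(K,W,uv):
    d=W[:3,:3].T@np.linalg.inv(K)@np.array([*uv,1.]); return -W[:3,:3].T@W[:3,3], d/np.linalg.norm(d)
def atz(K,W,uv,z):
    c,d=ray(K,W,uv); return c+d*(z-c[2])/d[2]
E
python3 - <<'E'
from h import *
print(arm.get_obs())
for n in ("top","scene"):
    p,K,W=cam(n); cv2.imwrite(f"pics/{n}0.png",p); np.savez(f"{n}.npz",p=p,K=K,W=W); print(n,K,W)
E
```

```text
pics
{'clock': 0.0, 'joint_pos': array([ 1.10062691e+00,  1.31142718e-01,  1.48927799e+00, -3.34502294e-05,
        1.52300971e+00, -8.54080827e-02]), 'qvel': array([-0.0002038 , -0.00087322,  0.00056562, -0.00076631,  0.00099606,
       -0.00028457]), 'tau': array([ 1.60617150e-03, -5.59850478e+01, -4.91758668e+01,  7.69004412e-02,
        3.53146414e-02, -2.09613240e-04]), 'tool_pos': array([0.22495215, 0.55565171, 0.23659916]), 'tcp_rot': array([ 1.91195304e-01,  9.81551584e-01, -8.88237667e-04, -2.35920188e-04]), 'contact_force': array([ 0.14732264, -0.10354494,  0.53688175]), 'ft_torque': array([ 0.03862919, -0.01218949,  0.00269482]), 'grasp_force': 0.0, 'finger_gap': 0.09279689233238908}
top [[480.96977455   0.         318.37179866]
 [  0.         480.96977455 191.06053278]
 [  0.           0.           1.        ]] [[-0.00360223 -0.99997866  0.00545075 -0.00555205]
 [-0.99541705  0.00306481 -0.09557982  0.59466977]
 [ 0.09556107 -0.00577007 -0.99540685  1.69344912]
 [ 0.          0.          0.          1.        ]]
scene [[372.10812354   0.         324.1963875 ]
 [  0.         372.10812354 203.45335273]
 [  0.           0.           1.        ]] [[-0.75577967  0.65465413  0.01500187  0.42655819]
 [ 0.5019544   0.59390037 -0.62874807 -0.22791433]
 [-0.42052213 -0.46766475 -0.77746435  1.4407809 ]
 [ 0.          0.          0.          1.        ]]
```

```bash
python3 - <<'E'
import cv2,numpy as np
a=cv2.imread("pics/top0.png");b=cv2.imread("pics/scene0.png")
cv2.imwrite("pics/top1.png",cv2.resize(a[90:340,160:480],None,fx=2.4,fy=2.4,interpolation=2)); 
E
```

```text
(no output)
```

View pics/top0.png

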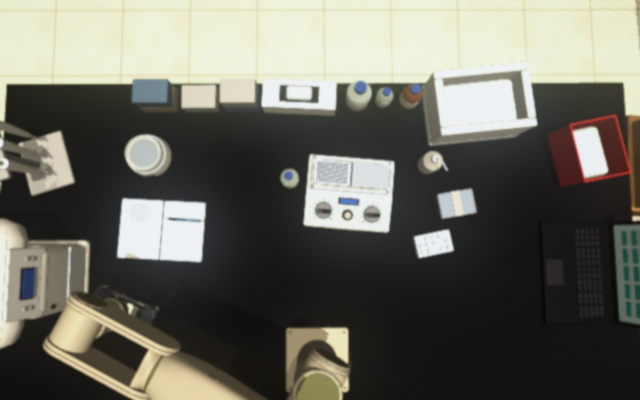

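View pics/scene0.png

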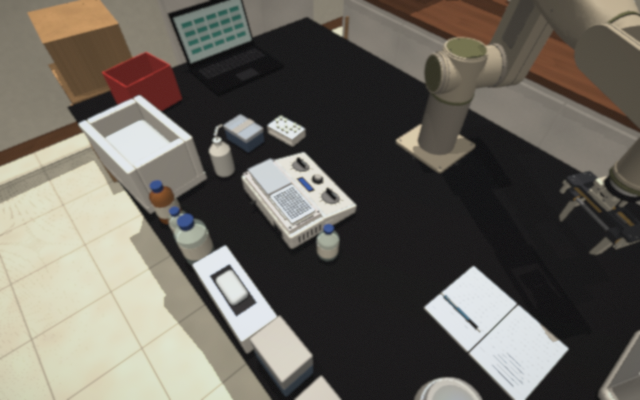

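The top view shows the shaker with its corners near (310,154), (394,158), (390,233) and (304,228). The dials are near (323,210) and (372,214), and the button near (347,215). I'll enlarge a crop.

```bash
python3 - <<'E'
import cv2
a=cv2.imread("pics/top0.png")
cv2.imwrite("pics/top2.png",cv2.resize(a[145:245,270:410],None,fx=5.7,fy=5.7,interpolation=2)) 
E
```

```text
(no output)
```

View pics/top2.png

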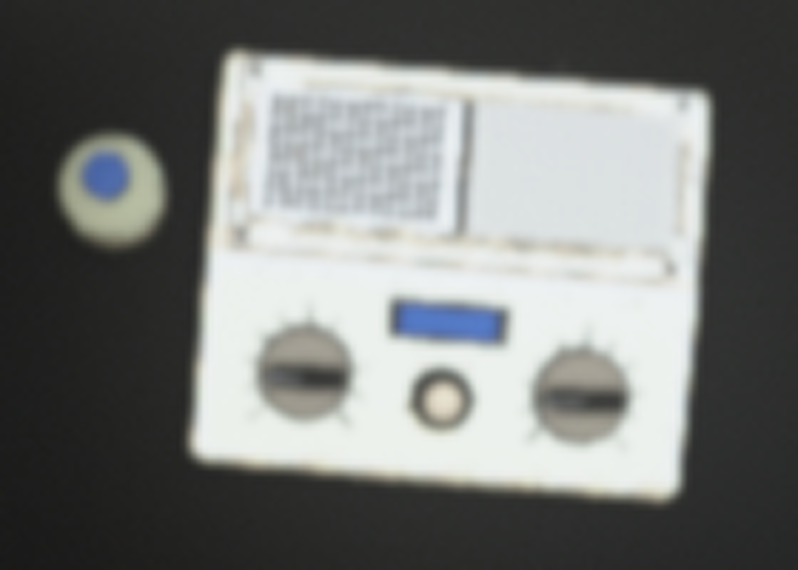

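The enlarged crop shows the skirt centres at top-image pixels of about (323.7,210.1) and (371.8,214.3), and the button near (347.4,215). The speed bar lies roughly along y, with its pointer on the left. I'll fit the shaker pose from these.

```bash
cat > fit.py <<'E'
from h import *
from scipy.optimize import least_squares
S=np.load("top.npz"); K,W=S["K"],S["W"]; T=.231; n=np.array([-np.sin(.227),0,np.cos(.227)])
def own(x,y,h): return np.array([x,y,.05+(x+.125)*T])+h*n
px=np.array([(306,371),(580,395),(441,399),(195,458),(676,499)])/5.7+[270,145]
def pts(p):
    P=np.array([own(p[3],.085,.006),own(p[3],-.085,.006),own(p[4],0,.018),own(-.125,.15,0),own(-.125,-.15,0)])
    c,s=np.cos(p[2]),np.sin(p[2]); A=np.array([[c,-s,0],[s,c,0],[0,0,1]]); return P@A.T+[p[0],p[1],0]
if __name__=="__main__":
    r=least_squares(lambda p:(proj(K,W,pts(p))-px).ravel(),[.6,-.03,0,-.06,-.06])
    print(r.x,r.fun.round(2)); print(pts(r.x).round(4))
E
python3 fit.py
```

```text
[ 0.58333193 -0.11527617 -0.08731868 -0.06577052 -0.07342373] [-0.23  0.07  0.37 -0.05  0.37  0.03 -0.66 -0.02  0.14 -0.04]
[[ 0.5239 -0.0247  0.0695]
 [ 0.5091 -0.1941  0.0695]
 [ 0.5062 -0.1085  0.0795]
 [ 0.4719  0.0451  0.05  ]
 [ 0.4457 -0.2538  0.05  ]]
```

Request:
servo_tool(increments=[[[0,-43,-39,0,0.115],[0,-86,-78,0,0.23],[0,-129,-118,0,0.345],[0,-172,-157,0,0.46],[0,-215,-196,0,0.58],[0,-258,-235,0,0.7],[0,-301,-274,0,0.81],[0,-344,-313,0,0.93],[0,-387,-353,0,1.04],[0,-430,-392,0,1.16],[0,-471,-431,0,1.27],[0,-471,-431,0,1.27]]])

```text
clock: 1.6
tool_pos: [0.5005, -0.0236, 0.2369]
tcp_rot: [0.738, 0.675, -0.001, -0.0]
contact_force: [-0.4, -0.1, 0.3]
finger_gap: 0.0005
grasp_force: 0.0
```

```bash
python3 - <<'E'
from h import *
p,K,W=cam("wrist"); cv2.imwrite("pics/w0.png",p); np.savez("w0.npz",p=p,K=K,W=W); print(K,np.linalg.inv(W)); o=arm.get_obs(); print(o["clock"],o["tool_pos"],o["joint_pos"],o["contact_force"])
E
```

```text
[[302.85640925   0.         316.49219731]
 [  0.         302.85640925 198.16844418]
 [  0.           0.           1.        ]] [[ 9.95948221e-01 -8.69350164e-02 -2.30096357e-02  5.07043641e-01]
 [-8.99280324e-02 -9.63640790e-01 -2.51613545e-01  4.61167099e-02]
 [-2.98995899e-04  2.52663274e-01 -9.67554226e-01  3.83784723e-01]
 [ 0.00000000e+00  0.00000000e+00  0.00000000e+00  1.00000000e+00]]
1.65 [ 0.49989144 -0.02167397  0.23692628] [-1.45903515e-01 -1.40022807e-01  1.75904218e+00  9.42133662e-05
  1.52408646e+00 -5.87929119e-02] [0.25860412 1.19159841 0.66325763]
```

View pics/w0.png

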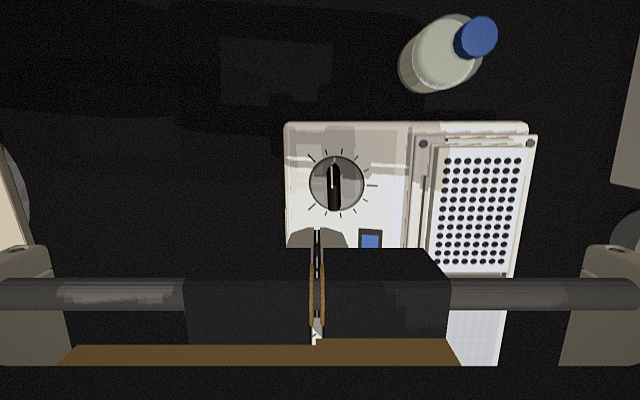

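The wrist view shows the speed dial at about (336,184). Its bar points up in the image (world +y) and the long middle line is to the right, near (370,185). The fingertips are near (317,240). I'll enlarge this to measure the angle.

```bash
python3 - <<'E'
import cv2
a=cv2.imread("pics/w0.png")
cv2.imwrite("pics/w1.png",cv2.resize(a[140:260,280:400],None,fx=5,fy=5,interpolation=2)) 
E
```

```text
(no output)
```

View pics/w1.png

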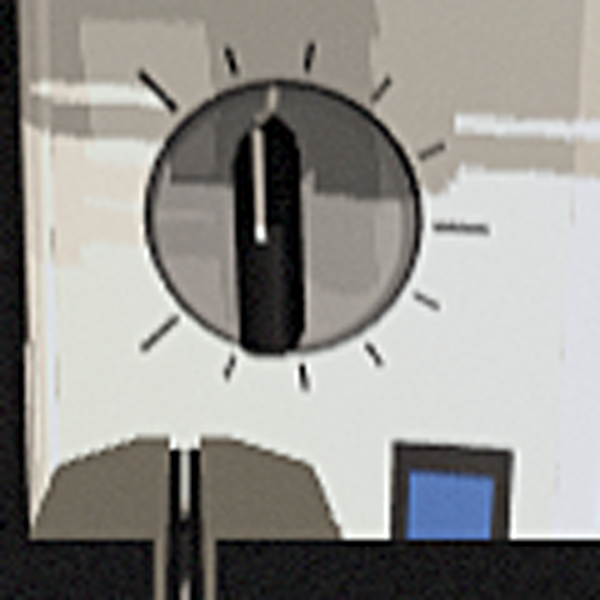

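```bash
cat > fit2.py <<'E'
from h import *
from scipy.optimize import least_squares
S=np.load("w0.npz"); K,W=S["K"],S["W"]
out=[(140,70),(228,48),(312,43),(389,80),(444,147),(488,230),(437,307),(380,363),(306,389),(228,379),(143,350)]
inn=[(175,108),(236,75),(307,69),(373,101),(420,159),(434,228),(415,293),(367,345),(302,365),(234,356),(178,318)]
px=np.array(out+inn)/5+[280,140]-.4
a=2.356-np.radians(27)*np.arange(11)
ro=np.where(np.isin(np.arange(11),[0,5,10]),.044,.039)
L=np.r_[np.c_[ro*np.cos(a),ro*np.sin(a),0*a],np.c_[.033*np.cos(a),.033*np.sin(a),0*a]]
def fr(p): return R.from_euler("zy",[p[3],-.227]).as_matrix(),np.array(p[:3])
def tw(p,P): A,t=fr(p); return np.atleast_2d(P)@A.T+t
if __name__=="__main__":
    r=least_squares(lambda p:(proj(K,W,tw(p,L))-px).ravel(),[.525,-.025,.064,-.087],loss="soft_l1")
    print(r.x,np.abs(r.fun).mean())
    r2=least_squares(lambda q:(proj(K,W,tw([*q[:2],.0637,q[2]],L))-px).ravel(),[.525,-.025,-.087],loss="soft_l1"); print("zfix",r2.x,np.abs(r2.fun).mean())
    p=[*r2.x[:2],.0637,r2.x[2]]; np.save("scale.npy",p)
    A,t=fr(p); q=[]
    for uv in ((262,240),(257,128)):
        c,d=ray(K,W,np.array(uv)/5+[280,140]-.4); c=A.T@(c-t); d=A.T@d; q.append((c+d*(.024-c[2])/d[2]))
    q=np.array(q); print(q); v=q[1]-q[0]; g=np.arctan2(v[1],v[0]); print("pointer",g,"dial",2.356-g, "tip",np.arctan2(q[1,1],q[1,0]))
E
python3 fit2.py
```

```text
[ 0.52166357 -0.02347709  0.06118059 -0.08726647] 0.2149455754531321
zfix [ 0.52148788 -0.02294315 -0.08747621] 0.26205901860109165
[[ 0.00026379  0.00146845  0.024     ]
 [-0.00094294  0.02407945  0.024     ]]
pointer 1.6241150317738842 dial 0.7318849682261157 tip 1.6099358437806746
```

```bash
python3 - <<'E'
from h import *
S=np.load("w0.npz"); K,W=S["K"],S["W"]; f=arm.grab_frame("wrist"); M=np.linalg.inv(np.array(f["mount"]))
P=[(x,y,z) for y in(0,-6,-17.5) for x in(7.5,-7.5) for z in(19,12,5,-5)]
for a,b in zip(P,proj(K,M,np.array(P)/1e3)): print(a,((b-[280,140]+.4)*5).round())
print(arm.get_obs()["tool_pos"],arm.get_obs()["joint_pos"])
E
```

```text
(7.5, 0, 19) [182. 453.]
(7.5, 0, 12) [182. 475.]
(7.5, 0, 5) [182. 499.]
(7.5, 0, -5) [182. 537.]
(-7.5, 0, 19) [182. 571.]
(-7.5, 0, 12) [182. 598.]
(-7.5, 0, 5) [182. 626.]
(-7.5, 0, -5) [182. 671.]
(7.5, -6, 19) [131. 453.]
(7.5, -6, 12) [129. 475.]
(7.5, -6, 5) [126. 499.]
(7.5, -6, -5) [123. 537.]
(-7.5, -6, 19) [132. 571.]
(-7.5, -6, 12) [130. 598.]
(-7.5, -6, 5) [128. 626.]
(-7.5, -6, -5) [124. 671.]
(7.5, -17.5, 19) [ 32. 453.]
(7.5, -17.5, 12) [ 26. 475.]
(7.5, -17.5, 5) [ 19. 499.]
(7.5, -17.5, -5) [  9. 537.]
(-7.5, -17.5, 19) [ 35. 571.]
(-7.5, -17.5, 12) [ 29. 598.]
(-7.5, -17.5, 5) [ 23. 626.]
(-7.5, -17.5, -5) [ 13. 671.]
[ 0.49962724 -0.02044552  0.23704626] [-1.43780036e-01 -1.41068901e-01  1.75977167e+00  4.31800506e-04
  1.52433449e+00 -5.88150788e-02]
```

```bash
cat > plan.py <<'E'
from h import *
from fit2 import fr
p=np.load("scale.npy"); A,t=fr(p)
def pose(g,gap,h,b=.1,half=8.5,r=19,along=3):
    "TCP (m) and tool-x yaw for bar angle g (scale frame), gap (mm) from the bar side, tip h mm above deck"
    u=np.array([np.cos(-b),np.sin(-b)]); n=np.array([np.sin(b),np.cos(b)])
    c=np.array([r,6.])+along*u+(half+gap)*n
    G=np.array([[np.cos(g),-np.sin(g)],[np.sin(g),np.cos(g)]]); q=G@c
    P=A@(np.array([*q,h])/1e3)+t; d=A@np.array([*(G@n),0])
    return P+[0,0,.019],np.arctan2(d[1],d[0])
def rel(base,yaw0,P,yaw):
    d=(np.array(P)-base)*1e3; x=np.array([np.cos(yaw0),np.sin(yaw0)]); y=np.array([x[1],-x[0]])
    return [round(v,1) for v in (d[:2]@x,d[:2]@y,-d[2])]+[round((yaw0-yaw+np.pi)%(2*np.pi)-np.pi,3)]
def now():
    o=arm.get_obs(); X=R.from_quat(o["tcp_rot"]).as_matrix()[:,0]; return o["tool_pos"],np.arctan2(X[1],X[0])
E
python3 - <<'E'
from plan import *
b,y=now(); print(b,y)
g=1.62
P,w=pose(g,15,12); print(P,w)
print("above",rel(b,y,[*P[:2],.16],w)); print("down",rel(b,y,P,w))
print("from there, pushing, relative to the pre-approach pose:")
for gap,gg in [(5,g),(0,g)]+[(0,g-k*.135) for k in range(1,13)]:
    print(gap,round(gg,3),rel(P,w,*pose(gg,gap,12)))
E
```

```text
[ 0.49962724 -0.02044552  0.23704626] 1.4858106380119327
[0.49137807 0.00248295 0.08806116] 2.999727503234818
above [np.float64(22.1), np.float64(-10.2), np.float64(77.0), np.float64(-1.514)]
down [np.float64(22.1), np.float64(-10.2), np.float64(149.0), np.float64(-1.514)]
from there, pushing, relative to the pre-approach pose:
5 1.62 [np.float64(-9.7), np.float64(-0.0), np.float64(-2.2), np.float64(0.0)]
0 1.62 [np.float64(-14.6), np.float64(-0.0), np.float64(-3.3), np.float64(0.0)]
0 1.485 [np.float64(-17.5), np.float64(2.0), np.float64(-4.1), np.float64(0.138)]
0 1.35 [np.float64(-20.7), np.float64(3.6), np.float64(-4.9), np.float64(0.276)]
0 1.215 [np.float64(-24.1), np.float64(4.7), np.float64(-5.7), np.float64(0.413)]
0 1.08 [np.float64(-27.5), np.float64(5.4), np.float64(-6.5), np.float64(0.549)]
0 0.945 [np.float64(-31.1), np.float64(5.6), np.float64(-7.3), np.float64(0.684)]
0 0.81 [np.float64(-34.6), np.float64(5.2), np.float64(-8.1), np.float64(0.819)]
0 0.675 [np.float64(-38.0), np.float64(4.4), np.float64(-8.8), np.float64(0.952)]
0 0.54 [np.float64(-41.4), np.float64(3.2), np.float64(-9.6), np.float64(1.085)]
0 0.405 [np.float64(-44.5), np.float64(1.5), np.float64(-10.2), np.float64(1.217)]
0 0.27 [np.float64(-47.4), np.float64(-0.7), np.float64(-10.8), np.float64(1.349)]
0 0.135 [np.float64(-49.9), np.float64(-3.2), np.float64(-11.3), np.float64(1.48)]
0 0.0 [np.float64(-52.1), np.float64(-6.0), np.float64(-11.7), np.float64(1.612)]
```

Request:
servo_tool(increments=[[[0,2,-1,0,-0.16],[0,5,-2,0,-0.32],[0,8,-4,0,-0.48],[0,11,-5,5,-0.64],[0,14,-6,15,-0.8],[0,17,-8,30,-0.96],[0,20,-9,50,-1.12],[0,22,-10,70,-1.28],[0,22,-10,90,-1.44],[0,22,-10,115,-1.51],[0,22,-10,136,-1.51],[0,22,-10,149,-1.51]]])

```text
clock: 3.2
tool_pos: [0.4908, 0.0041, 0.0875]
tcp_rot: [0.071, 0.997, 0.0, -0.001]
contact_force: [-0.5, 0.3, 0.3]
finger_gap: 0.0004
grasp_force: 0.0
```

Request:
servo_tool(increments=[[[0,-3,0,-0.7,0],[0,-6,0,-1.4,0],[0,-8,0,-1.8,0],[0,-10,0,-2.2,0],[0,-10,0,-2.2,0]]])

```text
clock: 3.82
tool_pos: [0.5021, 0.0011, 0.0912]
tcp_rot: [0.072, 0.997, -0.0, 0.0]
contact_force: [0.1, 0.4, 0.6]
finger_gap: 0.0007
grasp_force: 0.0
```

```bash
python3 - <<'E'
from plan import *
print(*now(),arm.get_obs()["contact_force"],arm.get_obs()["joint_pos"])
p,K,W=cam("wrist"); cv2.imwrite("pics/w2.png",p); np.savez("w2.npz",p=p,K=K,W=W)
E
```

```text
[0.50209834 0.00106689 0.09116501] 2.996652498833146 [0.12427546 0.43371547 0.64554222] [-1.00031794e-01 -1.16782842e-02  1.91237781e+00  1.07106229e-05
  1.24036203e+00 -1.52589145e+00]
```

View pics/w2.png

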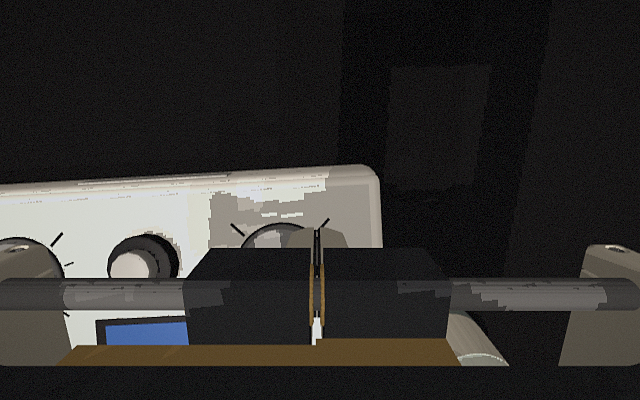

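The view shows the speed-dial skirt behind the fingertip, which is at (317,235), and no contact yet. The finger is beside the bar's pointer half as planned, so I'll start pushing along the arc.

Request:
servo_tool(increments=[[[0,-2.5,0,-0.6,0],[0,-4.6,0,-1.1,0],[0,-6,1,-1.5,0.07],[0,-7.5,2,-1.9,0.14],[0,-9,2.8,-2.3,0.21],[0,-10.7,3.6,-2.7,0.28],[0,-12.4,4.2,-3.1,0.345],[0,-14.1,4.7,-3.5,0.41],[0,-15.8,5.1,-3.9,0.48],[0,-17.5,5.4,-4.3,0.55],[0,-19.3,5.5,-4.7,0.62],[0,-21.1,5.6,-5.1,0.684]]])

```text
clock: 5.38
tool_pos: [0.5226, 0.0039, 0.0951]
tcp_rot: [0.404, 0.915, -0.0, -0.001]
contact_force: [-2.4, 0.9, -2.0]
finger_gap: 0.0004
grasp_force: 1.3
```

```bash
python3 - <<'E'
from plan import *
b,y=now(); print(b,y,arm.get_obs()["contact_force"]); print("planned",*pose(.945,0,12))
for k in range(0,8): g=.945-k*.135; print(round(g,3),rel(*pose(.945,0,12),*pose(g,0,12)))
E
```

```text
[0.52258674 0.00388698 0.09512492] 2.310591640760081 [-2.44985397  0.91705327 -2.0118861 ]
planned [0.52291225 0.00358795 0.09534496] 2.315356713038029
0.945 [np.float64(0.0), np.float64(0.0), np.float64(-0.0), np.float64(0.0)]
0.81 [np.float64(-2.9), np.float64(2.0), np.float64(-0.8), np.float64(0.134)]
0.675 [np.float64(-6.1), np.float64(3.5), np.float64(-1.6), np.float64(0.268)]
0.54 [np.float64(-9.5), np.float64(4.7), np.float64(-2.3), np.float64(0.4)]
0.405 [np.float64(-13.0), np.float64(5.3), np.float64(-2.9), np.float64(0.532)]
0.27 [np.float64(-16.6), np.float64(5.5), np.float64(-3.5), np.float64(0.664)]
0.135 [np.float64(-20.1), np.float64(5.2), np.float64(-4.0), np.float64(0.796)]
-0.0 [np.float64(-23.6), np.float64(4.4), np.float64(-4.4), np.float64(0.927)]
```

Request:
servo_tool(increments=[[[0,-1.5,1,-0.4,0.07],[0,-2.9,2,-0.8,0.134],[0,-4.5,2.8,-1.2,0.2],[0,-6.1,3.5,-1.6,0.27],[0,-7.8,4.1,-2,0.335],[0,-9.5,4.7,-2.3,0.4],[0,-11.2,5,-2.6,0.465],[0,-13,5.3,-2.9,0.53],[0,-14.8,5.4,-3.2,0.6],[0,-16.6,5.5,-3.5,0.664],[0,-17.5,5.4,-3.6,0.7],[0,-17.5,5.4,-3.6,0.7]]])

```text
clock: 6.88
tool_pos: [0.5392, -0.0054, 0.0993]
tcp_rot: [0.692, 0.722, -0.0, -0.0]
contact_force: [-0.1, 2.9, -0.5]
finger_gap: 0.0008
grasp_force: 1.1
```

```bash
python3 - <<'E'
from plan import *
b,y=now(); print(b,y,arm.get_obs()["contact_force"]); print("planned .235",*pose(.235,0,12))
E
```

```text
[ 0.5391676  -0.00544989  0.09932374] 1.613260828720728 [-0.0609569   2.86930191 -0.50607316]
planned .235 [ 0.5387657 -0.0055826  0.0990068] 1.6171026993833697
```

Request:
servo_tool(increments=[[[0,4,0,0,0],[0,9,0,0,0],[0,9,0,-20,0],[0,9,0,-50,0],[0,0,0,-90,0],[0,-10,-8,-120,0],[0,-20,-15,-138,0],[0,-20,-15,-138,0],[0,-20,-15,-138,0],[0,-20,-15,-138,0]]])

```text
clock: 8.12
tool_pos: [0.5244, -0.0258, 0.2358]
tcp_rot: [0.692, 0.722, -0.001, -0.001]
contact_force: [-0.0, 0.1, 0.2]
finger_gap: 0.0
grasp_force: 0.0
```

```bash
python3 - <<'E'
from plan import *
print(*now(),arm.get_obs()["contact_force"])
p,K,W=cam("wrist"); np.savez("w3.npz",p=p,K=K,W=W)
u,v=proj(K,W,t)[0]; u,v=int(u),int(v); print(u,v)
cv2.imwrite("pics/w3.png",cv2.resize(p[v-50:v+50,u-60:u+60],None,fx=6,fy=6,interpolation=2))
E
```

```text
[ 0.52444297 -0.02579016  0.2357755 ] 1.6130733649911515 [-0.04179827  0.06656391  0.20817108]
313 183
```

View pics/w3.png

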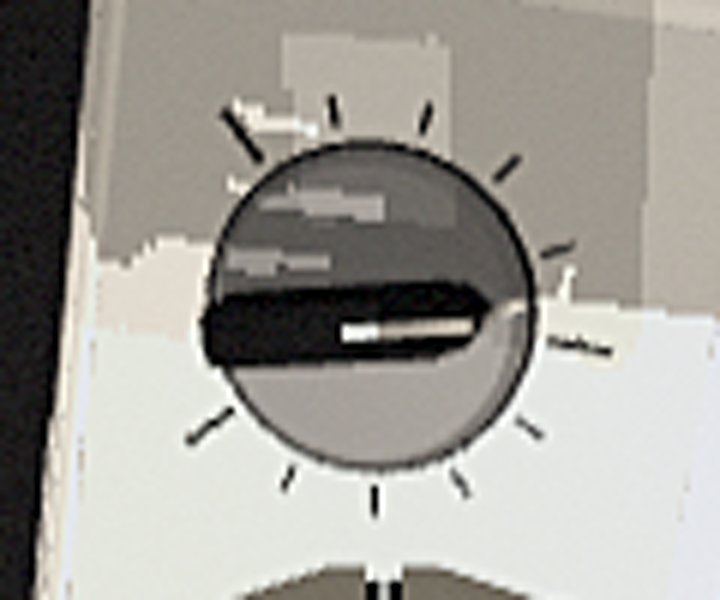

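The crop shows the index line running from about (345,332) to (472,326), and the long middle line from (548,341) to (612,351). The pointer is about 0.2 rad short of the middle line. I'll measure it.

```bash
cat > meas.py <<'E'
from h import *
from fit2 import L,tw,fr
from scipy.optimize import least_squares
def meas(npz,o,sc,out,inn,idx,save=None):
    S=np.load(npz); K,W=S["K"],S["W"]; f=lambda q:(np.array(q)-.5*(sc-1)/1)/sc+o if 0 else (np.array(q)+.5)/sc-.5+o
    px=f(out+inn); res=[]
    for z in (.0612,.0637):
        r=least_squares(lambda q:(proj(K,W,tw([*q[:2],z,q[2]],L))-px).ravel(),[.522,-.023,-.087],loss="soft_l1")
        p=[*r.x[:2],z,r.x[2]]; A,t=fr(p); q=[]
        for uv in idx:
            c,d=ray(K,W,f(uv)); c=A.T@(c-t); d=A.T@d; q.append(c+d*(.024-c[2])/d[2])
        q=np.array(q); v=q[1]-q[0]
        print("scale",np.round(p,4),"err",np.abs(r.fun).mean().round(2),"idx mm",(q*1e3).round(1)[:,:2].tolist(),"pointer",np.arctan2(v[1],v[0]).round(3),"tip",np.arctan2(q[1,1],q[1,0]).round(3))
    if save: np.save(save,p)
E
python3 - <<'E'
from meas import *
out=[(224,110),(332,95),(431,103),(519,156),(574,246),(613,351),(542,437),(466,495),(375,516),(286,491),(188,441)]
inn=[(261,160),(336,124),(423,133),(496,180),(541,256),(548,341),(517,418),(453,473),(374,486),(293,466),(233,410)]
meas("w3.npz",np.array([253,133]),6,out,inn,[(345,332),(472,326)],"scale.npy")
E
```

```text
scale [ 0.5218 -0.0239  0.0612 -0.0883] err 0.2 idx mm [[1.4, 1.1], [22.6, 6.0]] pointer 0.227 tip 0.258
scale [ 0.5217 -0.0234  0.0637 -0.0885] err 0.23 idx mm [[1.5, 1.1], [22.5, 6.0]] pointer 0.227 tip 0.26
```

```bash
python3 - <<'E'
from plan import *
import plan
plan.A,plan.t=fr([.52149,-.02294,.0637,-.08748])
b,y=now(); print(b,y)
P,w=pose(.235,9,12)
print("above",rel(b,y,[*P[:2],.13],w),"down",rel(b,y,P,w))
for gap,g in [(4,.235),(1,.235),(0,.2),(0,.15),(0,.1),(0,.05),(0,.02)]: print(gap,g,rel(P,w,*pose(g,gap,12)))
E
```

```text
[ 0.52454234 -0.02582299  0.2360253 ] 1.6131274249458407
above [np.float64(28.6), np.float64(15.0), np.float64(106.0), np.float64(-0.004)] down [np.float64(28.6), np.float64(15.0), np.float64(137.1), np.float64(-0.004)]
4 0.235 [np.float64(-5.0), np.float64(-0.0), np.float64(-0.1), np.float64(0.0)]
1 0.235 [np.float64(-8.0), np.float64(-0.0), np.float64(-0.1), np.float64(0.0)]
0 0.2 [np.float64(-9.8), np.float64(0.5), np.float64(-0.2), np.float64(0.034)]
0 0.15 [np.float64(-10.9), np.float64(1.3), np.float64(-0.4), np.float64(0.083)]
0 0.1 [np.float64(-12.0), np.float64(2.0), np.float64(-0.6), np.float64(0.132)]
0 0.05 [np.float64(-13.2), np.float64(2.6), np.float64(-0.7), np.float64(0.18)]
0 0.02 [np.float64(-13.9), np.float64(2.9), np.float64(-0.8), np.float64(0.21)]
```

Request:
servo_tool(increments=[[[0,12,6,5,0],[0,28.6,15,25,0],[0,28.6,15,60,0],[0,28.6,15,100,0],[0,28.6,15,125,0],[0,28.6,15,137,0],[0,28.6,15,137,0],[0,28.6,15,137,0]]])

```text
clock: 9.18
tool_pos: [0.5398, 0.0032, 0.1016]
tcp_rot: [0.692, 0.722, 0.001, 0.001]
contact_force: [0.4, 0.3, 0.5]
finger_gap: 0.0003
grasp_force: 0.0
```

Request:
servo_tool(increments=[[[0,-5,0,-0.1,0],[0,-8,0,-0.1,0],[0,-9.8,0.5,-0.2,0.034],[0,-10.4,0.9,-0.3,0.06],[0,-10.9,1.3,-0.4,0.083],[0,-11.5,1.6,-0.5,0.107],[0,-12,2,-0.6,0.132],[0,-12.6,2.3,-0.6,0.156],[0,-13.2,2.6,-0.7,0.18],[0,-13.9,2.9,-0.8,0.21],[0,-13.9,2.9,-0.8,0.21],[0,-13.9,2.9,-0.8,0.21]]])

```text
clock: 10.68
tool_pos: [0.5424, -0.0108, 0.1013]
tcp_rot: [0.764, 0.645, -0.0, 0.0]
contact_force: [3.2, 3.7, 2.2]
finger_gap: 0.0007
grasp_force: 1.7
```

Request:
servo_tool(increments=[[[0,4,0,0,0],[0,9,0,0,0],[0,9,0,-20,0],[0,9,0,-50,0],[0,0,-5,-90,0],[0,-10,-12,-120,0],[0,-15,-20,-138,0],[0,-15,-20,-138,0],[0,-15,-20,-138,0],[0,-15,-20,-138,0]]])

```text
clock: 11.92
tool_pos: [0.5195, -0.0219, 0.2376]
tcp_rot: [0.764, 0.645, -0.001, -0.001]
contact_force: [-0.4, 0.4, 0.5]
finger_gap: 0.0006
grasp_force: 0.0
```

```bash
python3 - <<'E'
from plan import *
print(*now(),arm.get_obs()["contact_force"])
p,K,W=cam("wrist"); np.savez("w4.npz",p=p,K=K,W=W)
u,v=proj(K,W,t)[0]; u,v=int(u),int(v); print(u,v)
cv2.imwrite("pics/w4.png",cv2.resize(p[v-50:v+50,u-60:u+60],None,fx=6,fy=6,interpolation=2))
E
```

```text
[ 0.51950787 -0.02186568  0.23757119] 1.4030514969418046 [-0.3646454   0.37536602  0.49847847]
318 187
```

View pics/w4.png

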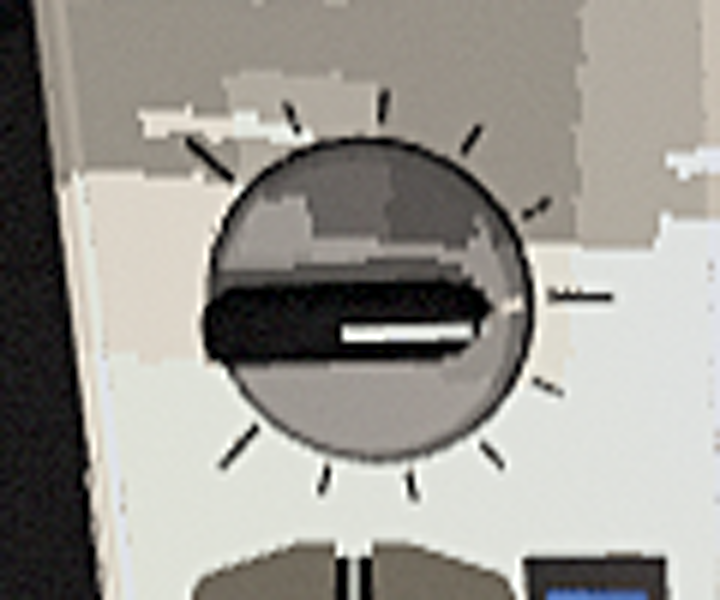

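The crop shows the index line from about (343,334) to (472,329) and the long line from (550,296) to (613,297). The two now look nearly parallel.

```bash
python3 - <<'E'
from meas import *
out=[(187,139),(287,103),(385,90),(480,126),(549,201),(613,297),(562,392),(501,466),(414,500),(321,494),(222,466)]
inn=[(233,181),(297,132),(381,123),(463,153),(524,217),(550,296),(535,379),(483,443),(408,472),(327,467),(256,428)]
meas("w4.npz",np.array([258,137]),6,out,inn,[(343,334),(472,329)],"scale4.npy")
S=np.load("w4.npz"); K,W=S["K"],S["W"]; p=np.load("scale4.npy"); A,t=fr(p)
for g in (-.05,0,.05):  # predicted index-line ends in crop pixels
    q=[[r*np.cos(g),r*np.sin(g),.024] for r in (.0015,.0225)]+[[.027*np.cos(g),.027*np.sin(g),.0065]]
    print(g,((proj(K,W,np.array(q)/1@A.T+t)-[258,137]+.5)*6-.5).round(0).tolist())
E
```

```text
scale [ 0.5216 -0.0239  0.0612 -0.089 ] err 0.18 idx mm [[1.1, 0.6], [23.3, 1.1]] pointer 0.019 tip 0.045
scale [ 0.5216 -0.0234  0.0637 -0.089 ] err 0.22 idx mm [[1.2, 0.7], [23.2, 1.1]] pointer 0.019 tip 0.048
-0.05 [[345.0, 338.0], [468.0, 342.0], [511.0, 316.0]]
0 [[345.0, 338.0], [468.0, 336.0], [510.0, 309.0]]
0.05 [[345.0, 338.0], [468.0, 329.0], [510.0, 301.0]]
```

```bash
python3 - <<'E'
from meas import *
p=np.load("scale4.npy"); A,t=fr(p)
for f,o in (("w3.npz",(253,133)),("w4.npz",(258,137))):
    S=np.load(f); K,W=S["K"],S["W"]; g=S["p"].astype(float).mean(2); q=[]
    for u in range(o[0]+59,o[0]+78):
        c=g[o[1]+49:o[1]+60,u]; w=np.clip(c-70,0,None); 
        k=np.argmax(c[3:9])+3; w=w[k-2:k+3]
        v=o[1]+49+k-2+(w*np.arange(len(w))).sum()/w.sum()
        c0,d=ray(K,W,(u,v)); c0=A.T@(c0-t); d=A.T@d; q.append((c0+d*(.024-c0[2])/d[2])[:2])
    q=np.array(q)*1e3; m=np.polyfit(q[:,0],q[:,1],1); print(f,m,np.std(q[:,1]-np.polyval(m,q[:,0])).round(2),q[:2],q[-2:])
    if f=="w4.npz": print(g[o[1]+49:o[1]+60,o[0]+58:o[0]+80:3].round(0))
E
```

```text
w3.npz [0.24408971 0.53313378] 0.06 [[3.56544833 1.39528905]
 [4.57772096 1.57017082]] [[20.39448813  5.49802617]
 [21.37610355  5.69176679]]
w4.npz [0.00536062 0.64637205] 0.06 [[3.55520203 0.65605248]
 [4.5890083  0.63795834]] [[20.93630845  0.73930441]
 [21.94479237  0.75630684]]
[[  0.   0.   4.  12.  22.  10.   3.   0.]
 [ 18.  15.   0.  25.   0.  14.   0.   0.]
 [ 24.  15.  23.  16.  13.   9.  12.   0.]
 [ 18.  24.  24.  28.  22.   9.  15.   7.]
 [  5.   0.   0.   0.  13.  34.  61.   0.]
 [137. 153. 178. 177. 178. 187. 191.   0.]
 [232. 235. 240. 243. 241. 234. 237.  17.]
 [240. 232. 184. 191. 188. 118. 134. 100.]
 [  0.   0.   0.   0.   0.   0.   0. 151.]
 [ 16.   6.   0.   4.   2.   0.  35. 147.]
 [  0.   1.   3.  17.  16.  37. 107. 144.]]
```

Sub-pixel fits put the pointer within about 0.02 rad of the long line, so the dial is set. Next is the button.

Request:
servo_tool(increments=[[[0,-40,3,0,-0.04],[0,-85,7,0,-0.08],[0,-85,7,0,-0.08],[0,-85,7,0,-0.08],[0,-85,7,0,-0.08]]])

```text
clock: 12.6
tool_pos: [0.5129, -0.1062, 0.239]
tcp_rot: [0.737, 0.676, -0.0, -0.0]
contact_force: [-0.1, 1.6, 0.8]
finger_gap: 0.0005
grasp_force: 0.0
```

```bash
python3 - <<'E'
from plan import *
print(*now(),arm.get_obs()["contact_force"])
p,K,W=cam("wrist"); np.savez("w5.npz",p=p,K=K,W=W)
u,v=proj(K,W,A@[-.003,-.085,.012]+t)[0]; u,v=int(u),int(v); print(u,v)
cv2.imwrite("pics/w5.png",cv2.resize(p[v-50:v+50,u-60:u+60],None,fx=6,fy=6,interpolation=2))
E
```

```text
[ 0.51285832 -0.1061538   0.23901574] 1.4836463833182383 [-0.13104306  1.55400192  0.8432109 ]
312 189
```

View pics/w5.png

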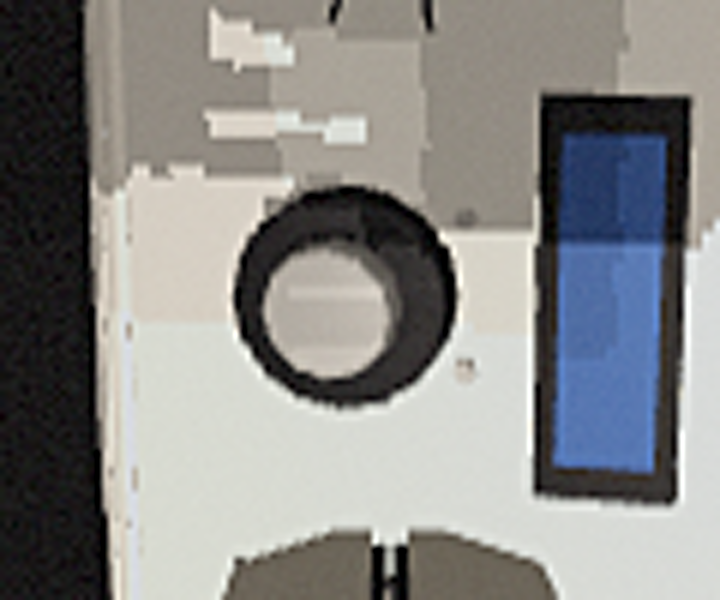

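The crop shows the button top centred at about (326,313), inside the black collar.

```bash
python3 - <<'E'
from plan import *
S=np.load("w5.npz"); K,W=S["K"],S["W"]
def at(uv,h):
    c,d=ray(K,W,(np.array(uv)+.5)/6-.5+[252,139]); c=A.T@(c-t); d=A.T@d; return c+d*(h-c[2])/d[2]
B=at((326,313),.018); print("button",B*1e3,"collar",at((345,297),.012)*1e3)
Bw=A@B+t; print(Bw)
ox=np.array([np.cos(p[3]),np.sin(p[3]),0]); w=np.pi+p[3]
T=Bw-.001*ox+[0,0,.0017+.019]; n=A[:,2]
b,y=now(); print(b,y)
for k in (10,3,0,-3,-5,-7): print(k,rel(b,y,T+n*k/1e3,w), rel(T+n*.003,w,T+n*k/1e3,w))
E
```

```text
button [ -8.66313499 -85.19101963  18.        ] collar [ -6.76549373 -83.65674483  12.        ]
[ 0.50190084 -0.10746809  0.07760222]
[ 0.51291514 -0.1061546   0.23914206] 1.4838831620359314
10 [np.float64(-2.5), np.float64(-14.1), np.float64(131.1), np.float64(-1.569)] [np.float64(1.6), np.float64(-0.1), np.float64(-6.8), np.float64(0.0)]
3 [np.float64(-2.3), np.float64(-12.5), np.float64(137.9), np.float64(-1.569)] [np.float64(0.0), np.float64(0.0), np.float64(-0.0), np.float64(0.0)]
0 [np.float64(-2.3), np.float64(-11.9), np.float64(140.8), np.float64(-1.569)] [np.float64(-0.7), np.float64(0.1), np.float64(2.9), np.float64(0.0)]
-3 [np.float64(-2.2), np.float64(-11.2), np.float64(143.8), np.float64(-1.569)] [np.float64(-1.3), np.float64(0.1), np.float64(5.8), np.float64(0.0)]
-5 [np.float64(-2.2), np.float64(-10.7), np.float64(145.7), np.float64(-1.569)] [np.float64(-1.8), np.float64(0.2), np.float64(7.8), np.float64(0.0)]
-7 [np.float64(-2.1), np.float64(-10.3), np.float64(147.7), np.float64(-1.569)] [np.float64(-2.2), np.float64(0.2), np.float64(9.7), np.float64(0.0)]
```

Request:
servo_tool(increments=[[[0,0,-2,0,-0.16],[0,0,-4,0,-0.32],[0,-1,-6,0,-0.48],[0,-1,-8,10,-0.64],[0,-1,-9,25,-0.8],[0,-2,-10,45,-0.96],[0,-2,-12,65,-1.12],[0,-2,-13,85,-1.28],[0,-2.4,-13.2,105,-1.44],[0,-2.4,-13.2,122,-1.57],[0,-2.4,-13.2,131,-1.57],[0,-2.4,-13.2,135,-1.57]]])

```text
clock: 14.15
tool_pos: [0.4994, -0.1079, 0.104]
tcp_rot: [0.046, 0.999, 0.0, -0.0]
contact_force: [-0.5, 0.4, 0.3]
finger_gap: 0.0001
grasp_force: 0.0
```

Request:
servo_tool(increments=[[[0,0,0,0,0],[0,0,0,0,0],[0,-0.3,0,1.5,0],[0,-0.6,0,3,0],[0,-0.9,0,4.5,0],[0,-1.3,0,6,0],[0,-1.3,0,6,0],[0,-1.3,0,6,0]]])

```text
clock: 15.15
tool_pos: [0.5012, -0.1087, 0.0987]
tcp_rot: [0.044, 0.999, -0.0, 0.0]
contact_force: [0.9, -0.9, 4.8]
finger_gap: 0.0002
grasp_force: 2.1
```

Request:
servo_tool(increments=[[[0,-0.3,0,1.5,0],[0,-0.6,0,3,0],[0,-0.6,0,3,0]]])

```text
clock: 15.52
tool_pos: [0.5018, -0.1088, 0.0973]
tcp_rot: [0.044, 0.999, -0.0, 0.0]
contact_force: [-7.0, 1.6, 19.9]
finger_gap: 0.0003
grasp_force: 10.7
```

The force rose from 4.8 N to 20 N over 1.4 mm, so it reached a hard stop. I'll read the force profile while releasing to check that this was the button's full travel.

Request:
servo_tool(increments=[[[0,0.5,0,-2,0],[0,0.5,0,-2,0]]])

```text
clock: 15.78
tool_pos: [0.5013, -0.1087, 0.0979]
tcp_rot: [0.044, 0.999, -0.0, 0.001]
contact_force: [1.2, -0.4, 4.6]
finger_gap: 0.0009
grasp_force: 2.4
```

Request:
servo_tool(increments=[[[0,0.2,0,-1,0],[0,0.2,0,-1,0]]])

```text
clock: 16.02
tool_pos: [0.5011, -0.1087, 0.0987]
tcp_rot: [0.044, 0.999, -0.0, 0.0]
contact_force: [2.0, -0.2, 5.6]
finger_gap: 0.0008
grasp_force: 2.1
```

Request:
servo_tool(increments=[[[0,0.2,0,-1,0],[0,0.2,0,-1,0]]])

```text
clock: 16.27
tool_pos: [0.5006, -0.1085, 0.0994]
tcp_rot: [0.044, 0.999, -0.0, 0.0]
contact_force: [1.8, -0.2, 3.6]
finger_gap: 0.0
grasp_force: 1.8
```

Request:
servo_tool(increments=[[[0,0.2,0,-1,0],[0,0.2,0,-1,0]]])

```text
clock: 16.52
tool_pos: [0.5001, -0.1084, 0.1002]
tcp_rot: [0.044, 0.999, 0.0, -0.0]
contact_force: [1.7, -0.7, 3.9]
finger_gap: 0.0002
grasp_force: 1.5
```

Request:
servo_tool(increments=[[[0,0.2,0,-1,0],[0,0.2,0,-1,0]]])

```text
clock: 16.77
tool_pos: [0.4998, -0.1084, 0.1012]
tcp_rot: [0.044, 0.999, 0.0, -0.0]
contact_force: [2.0, -0.8, 3.4]
finger_gap: 0.0005
grasp_force: 1.2
```

Request:
servo_tool(increments=[[[0,0.2,0,-1,0],[0,0.2,0,-1,0]]])

```text
clock: 17.02
tool_pos: [0.4996, -0.1083, 0.1021]
tcp_rot: [0.044, 0.999, 0.0, -0.0]
contact_force: [0.9, 0.0, 2.1]
finger_gap: 0.0006
grasp_force: 0.9
```

Request:
servo_tool(increments=[[[0,0.2,0,-1,0],[0,0.2,0,-1,0]]])

```text
clock: 17.27
tool_pos: [0.4992, -0.1082, 0.1029]
tcp_rot: [0.044, 0.999, 0.0, -0.001]
contact_force: [0.0, 0.3, -1.3]
finger_gap: 0.0008
grasp_force: 0.0
```

The release profile follows the spring: about 5 N at z = 0.098, falling to 2 N at 0.102, then free at about 0.1026. That is roughly 5 mm of travel to the hard stop, so the button went fully down and came back. I'll retract and take a final look.

Request:
servo_tool(increments=[[[0,1,0,-10,0],[0,2,0,-35,0],[0,10,0,-75,0],[0,30,0,-120,0],[0,60,0,-150,0],[0,90,0,-170,0],[0,110,0,-180,0],[0,110,0,-180,0],[0,110,0,-180,0],[0,110,0,-180,0]]])

```text
clock: 18.52
tool_pos: [0.3903, -0.0986, 0.2826]
tcp_rot: [0.044, 0.999, 0.0, -0.001]
contact_force: [-0.9, 0.1, 0.8]
finger_gap: 0.0008
grasp_force: 0.0
```

```bash
python3 - <<'E'
from plan import *
print(*now(),arm.get_obs()["contact_force"],arm.get_obs()["clock"])
p1,K,W=cam("top"); p0=np.load("top.npz")["p"]
a=cv2.resize(p1[150:240,275:400],(500,360),interpolation=2); b=cv2.resize(p0[150:240,275:400],(500,360),interpolation=2)
w,K,W=cam("wrist"); w=cv2.resize(w,(400,250))
im=np.zeros((600,800,3),np.uint8); im[:288,:400]=cv2.resize(b,(400,288)); im[:288,400:]=cv2.resize(a,(400,288)); im[300:550,:400]=w
d=cv2.absdiff(p1,p0).max(2); im[300:550,400:]=cv2.resize(cv2.merge([d]*3),(400,250))
cv2.imwrite("pics/end.png",im)
E
```

```text
[ 0.39025866 -0.09858461  0.28258949] 3.052905943774117 [-0.88043518  0.11530361  0.77676786] 18.525
```

View pics/end.png

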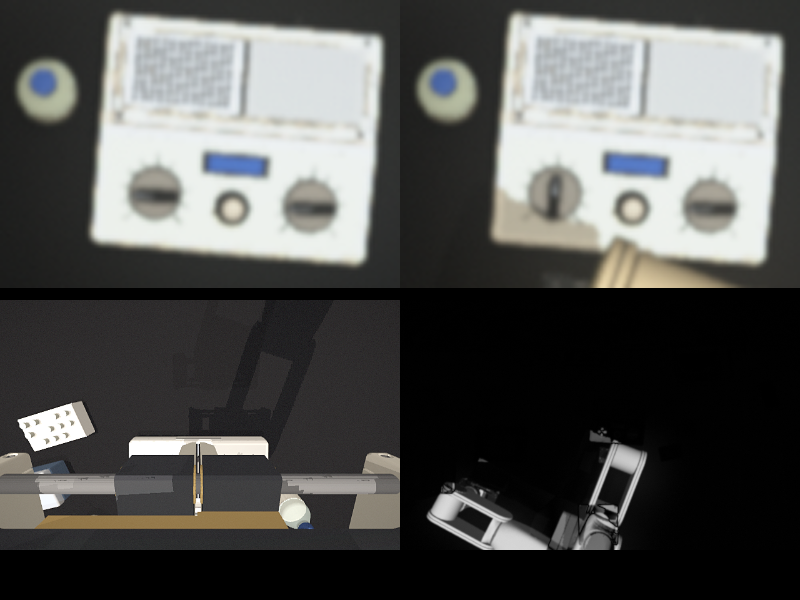

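The before and after top views show the speed dial's bar now pointing up at the middle line. The timer, plates and bottle are unchanged, the button is back up, and the arm is clear.

```bash
python3 -c "
from plant import arm
print(arm.close_job())"
```

```text
the job is handed in; nothing more can be done
None
```

The speed dial points at the long middle line to within about 0.02 rad by my camera measurements, the start button was pressed fully down once and released, nothing else visibly moved, and the job is handed in.

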